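# Unpin the parts chest and load its chuck into the parts carousel

### The job

Pull the retaining pin sideways out of the hasp staple of the parts chest and lay it on the cutting mat, then lift the lid off and lay it flat, handle up, on the mat too. Only then turn the carousel by its knob until its one empty compartment squarely faces the gate on its stand, and last take the drill chuck out of the chest and stand it upright in that compartment. Leave the vee block in the chest, leave the jar and bottle behind the chest where they are, and let go of everything.

Things in the scene. Friction and masses are not known exactly. Their poses are not given: they have to be found in the camera images.
- chest: Open grey steel chest fixed to the bench, 130 x 170 x 60 mm (x, y, z), walls and floor 4 mm. Origin: centre of its underside; z up. Its -x face carries the hasp staple; the lid's hasp tab has a slot that drops over the staple, and the pin lies through the staple on top of the tab, so the lid cannot be lifted while the pin is in.
- staple (a point): Middle of the staple's eye, 85 mm to -x of the chest's origin, 70 mm above the bench; axes as the chest's. The staple is an upside-down steel U, 24 mm wide along x, 6 mm thick along y, its top 83.5 mm above the bench. Its eye is 14 mm wide; the pin passes through it along y.
- pin_head (a point): Centre of the pin's flat steel thumb plate: 12 mm thick (x), 24 mm long (y), 52 mm tall (z). At the start its axes are the chest's, and it is 45 to 48 mm to +y of the staple's eye and 20 mm above it. The lid's top is 25 mm below this point, its edge 14 mm to +x. Grip across the thickness, from above, here or up to 8 mm higher; the plate's foot is 26 mm below.
- pin_tip (a point): Free end of the pin's 10 x 10 mm steel shaft. The shaft leaves the thumb plate to -y, 20 mm below the plate's centre, and this end is 83 mm to -y of that centre. Pulling the pin straight 50 mm towards the chest's +y clears the staple, 75 mm the tab too; it slides freely. Pin mass about 70 g.
- lid_handle (a point): Centre of the black bar handle of the loose lid: bar 80 mm long (y), 14 mm wide (x), 12 mm high, 20 mm clear of the lid. The lid is 142 x 182 mm (x, y); its top is 26 mm below this point, its skirt ends 43 mm below. On the chest this point is above the chest's origin, 91 mm above the bench, axes as the chest's; on the mat it is 46 mm above the bench. Mass 0.22 to 0.37 kg.
- lid_tab (a point): Middle of the outer edge of the lid's hasp tab, 106 mm to -x of the handle centre, level with the lid's top; the tab is 60 mm wide. The lid's skirt overlaps the chest walls by 12 mm with 2 to 4 mm of play and lifts straight up.
- mat: Thin blue-grey cutting mat fixed to the bench, 300 x 240 x 3 mm (x, y, z), empty at the start. Origin: centre of its underside. It may lie left or right of the chest. Lid and pin both have room: e.g. lid parallel to the mat with its handle at mat (+60, 0) mm, pin along mat y at mat x = -100 mm.
- stand: Fixed steel foot of the carousel. Origin: on the turning axis, at bench level; its -x points at the gate. The whole carousel is 200 mm across; it may stand left or right of the chest.
- gate (a point): The loading gate: two dark steel cheeks, 38 mm high and 52 mm apart, just outside the rim, fixed to the stand; this point lies midway between their tops, 121 mm to -x of the stand's axis.
- carousel (a joint): Angle of the turntable about the vertical axis (rad), counter-clockwise from above positive; 0 when the middle of the empty compartment faces the gate. At the start it reads 0.5 to 1.2, so it must be turned clockwise. It stays where it is left (friction about 0.04 N m). Range +-3.1.
- carousel_knob (a point): Centre of the black bar knob on the turntable's axis, 52 mm above the bench; bar 50 mm long (its x axis, which points directly away from the empty compartment), 14 mm thick (its y), 24 mm high.
- empty_slot (a point): Middle of the floor of the empty compartment, 62 mm from the turning axis, 20 mm above the bench; it turns with the table. One of five equal 72 degree compartments, walls 12 mm high, rim radius 100 mm, hub radius 18 mm; the other four hold small turned parts fixed to the table, up to 15 mm high.
- chuck_mid (a point): Centre of the drill chuck, a loose steel cylinder 34 mm across, 54 mm tall, tapered above 42 mm, standing on the chest floor (centre 31 mm above the bench) near one end of the chest (36 to 46 mm from its centre along y), under the lid at the start. z along its axis. Mass 0.15 to 0.31 kg.
- vblock_mid (a point): Centre of the top of a dark steel vee block, 36 x 36 x 24 mm, on the chest floor near the other end: to be left in the chest.
- jar: Bystander: glass jar, 60 mm across, 75 mm high, behind the chest; leave it.
- oil: Bystander: grey bottle, 48 mm across, 130 mm high, behind the chest; leave it.
Mind the look-alikes: they are no part of the job. What is shaped like the part that bears pin_head but turquoise is not meant. What is shaped like the stand but turquoise is not meant.

How it is judged (in metres and radians):
On the way, in this order (a step that is already met when the one before it is completed fails the run):
1. the pin is out of the staple, the lid still seated on the chest (distance between pin_head and staple above 0.098 m and z of lid_handle in the frame of chest below 0.099 m), for 0.1 s.
2. the pin lies on the mat and the lid lies flat, handle up, on the mat (x of lid_handle in the frame of mat between -0.15 and 0.15 m and y of lid_handle in the frame of mat between -0.12 and 0.12 m and z of lid_handle in the frame of mat below 0.056 m and angle between lid_handle's own z axis and vertical below 0.12 rad and x of pin_head in the frame of mat between -0.15 and 0.15 m and y of pin_head in the frame of mat between -0.12 and 0.12 m and z of pin_head in the frame of mat below 0.042 m), for 0.2 s.
3. the empty compartment faces the gate within 0.17 rad (value of joint carousel between -0.17 and 0.17 rad), for 0.2 s.
At the end, for the whole second after the job is handed in: Lid flat on the mat, handle up, handle centre within the mat's outline; pin head within the outline and low on the mat; empty compartment facing the gate within 0.17 rad and still; chuck upright in it within 30 mm of its middle; vee block in the chest; all released (all of step 2 and all of step 3 and horizontal distance between chuck_mid and empty_slot below 0.03 m and z of chuck_mid in the frame of stand below 0.053 m and angle between chuck_mid's own z axis and vertical below 0.15 rad and velocity of joint carousel between -0.05 and 0.05 rad/s and horizontal distance between vblock_mid and chest below 0.085 m and z of vblock_mid in the frame of chest below 0.05 m); the robot touches nothing.
It fails at once if the chuck is put into the compartment before that faces the gate (more than 0.3 rad off) (horizontal distance between chuck_mid and empty_slot below 0.035 m and z of chuck_mid in the frame of stand below 0.053 m and (value of joint carousel above 0.3 rad or value of joint carousel below -0.3 rad)).
It fails at once if the vee block is taken out of the chest (horizontal distance between vblock_mid and chest above 0.12 m).
It fails at once if the jar or bottle is shifted by more than 40 mm (distance of any of jar, oil from where it was at the start of the episode above 0.04 m).
It also fails if it takes over 72 s, if anything falls off the work surface, if the arm or the gripper's body presses on something with over 40 N, if the wrist force passes 120 N, or if a joint passes its speed limit or range.

### The arm

A 7-joint arm with a two-finger parallel gripper is mounted at the origin on the work surface. World frame = base frame: x ahead of the robot, y to its left, z up, the work surface at z = 0. Lengths are in mm, angles in degrees, forces in N, time in s.
With the tool pointing down it reaches from about 425 to 925 mm from the base axis. Payload 6.8 kg.
Tool frame: the origin (TCP) lies at the very end of the fingers, on their centre line; the grasp point (between the pads) lies 19 mm behind it; z points along the fingers, y is the line along which they close (so a half turn about z gives the same grasp; the last joint's range is limited). The gripper opens to 88 mm and grips with 3 to 60 N. Pads are 20 mm wide; open, the fingers measure 115 mm over their backs; the gripper's body (75 mm by 178 mm) begins 61 mm behind the grasp point.
Start: joints at [-75.063, 27.33, 1.283, 89.118, -0.659, 63.558, -4.761], TCP at [243.332, 629.632, 222.664] pointing down, gripper open.
Joint ranges: [-169.35, 169.35], [-19.33, 120.38], [-80.79, 83.38], [13.8, 139.57], [-78.32, 258.32], [9.67, 109.79], [-169.56, 169.56]. Speed limits (degrees/s): [136.94, 136.94, 180, 180, 180, 180, 180].

### API

Orientations are given as [roll, pitch, yaw] about the fixed x, y, z axes, in that order (R = Rz(yaw) Ry(pitch) Rx(roll)).
In Python, from station import ctrl gives the robot as it stands.
- The arm moves only by the tool arm_command, never from a script. Its arguments are lists of equal length, an entry for each row: "xyz": the shift along the tool's x, y, z normalised to -1 to 1, where 1 is 300 mm, a list of three; "delta_rot": the turn, a rotation vector about the tool's x, y, z normalised to -1 to 1, where 1 is 45 degrees, a list of three. In form: {"xyz": [[dx, dy, dz], ...], "delta_rot": [[ax, ay, az], ...]}. A call has 1 to 12 rows; each row is the pose to reach, as a shift and turn from the pose commanded when the call began, along the tool's axes at that moment; what a row does not reach only later rows make up. A row lasts 1/8 s, in which the tool goes at most 62.5 mm and 10.7 degrees, less where a joint would pass 70% of its speed; a pose out of reach is approached as far as the arm can. A call with a number of a shift or a turn outside -1 to 1 is refused whole. A call with a gripper value outside its range is refused whole. "jaw" is the gripper's target within -1 to 1 (fully open at 1, half-way at 0, shut at -1), set as the call begins (left out, the last holds). The fingers move at their own pace and stop on an object; "grip_force" is the grip in N (left out, the last holds). Time passes only in rows, so rows that repeat a pose let the fingers close. It gives the time, the measured TCP pose, the force, the opening and the grip force at its end, in the units of the state.
- ctrl.get_obs(): the state, without advancing time (a new reading comes with each control period).
- ctrl.grab_frame(name): name is "scene" or "top" or "wrist"; returns a dict with "color" (384x512x3 uint8, red, green, blue), "fx", "fy", "cx", "cy" (pixels), "cam_to_world" (4x4, takes a point from camera to world coordinates); the wrist camera has in their place "tool_from_camera" (4x4, takes a point from camera to tool coordinates, whose origin is the TCP and whose axes are the flange's). Camera axes: x right, y down, z forward; pixel columns grow to the right and rows downward; lengths in mm; the calibration is good to about 2 mm. A picture is of the moment at which its call begins: read the wrist's pose just before it. There is no depth.
- ctrl.close_job(): hands the job in; it is judged then, once.
Trained networks look in a picture, given as the dict that the camera call returned (one of the last four; its "shot" number tells which), for a name from the list of things; names that differ only in an ending like _2 or _b are one class to them, and where a whole thing is asked for, a point or a joint stands for the part that bears it (a point fixed in the world has none). Each returns a list of dicts, best first, with "confidence" (0 to 1); they miss things now and then, are a little off and sometimes report something else, mostly with a low value. They report only what shows in the picture. A call takes as long as a camera call. They do not tell look-alikes from the thing itself.
- ctrl.trace(target, picture): "region" (384x512 bool, what is visible of it) and "rect" ([left, top, right, bottom] in pixels, round what is visible of it).
The state is a dict: "time": time; "joint_pos": joint angles; "joint_vel": joint speeds; "effort": joint torques, N m; "tcp_pos": TCP position; "orientation": TCP orientation; "wrist_force": force on the tool from outside, world axes, zero at the start; "wrist_torque": the same for the moment, N m; "opening": finger opening in mm; "gripper_force": force on a finger pad.
Only numpy, scipy, OpenCV 4.12 (cv2) and the standard library are available. Lean on these libraries where they do the work, as an engineer would, in place of code of your own. Each camera call takes 0.05 s, during which the arm holds its last target. There are 200 camera calls.

## Working session

There is one attempt and no reset: what is moved stays moved. The work goes in short steps, Python scripts to look and compute and a tool call to move; the robot and the scene stay as the last step left them, time stands still between calls to the robot, and variables do not carry over. Pictures are saved under pics/ and viewed, at most 10 in all, crops included, and the job is handed in when it is done.

Besides the shell and the picture viewer there is one more tool, called after "Call:" as name(argument=value, ...) on one line, values as JSON. arm_command: Moves the arm, as the interface text tells. Its arguments: {"type":"object","properties":{"xyz":{"type":"array"},"delta_rot":{"type":"array"},"jaw":{"type":"number"},"grip_force":{"type":"number"}},"required":["xyz","delta_rot"]}

```bash
mkdir -p pics; ls
cat > h.py <<'E'
import numpy as np, cv2
from station import ctrl
from scipy.spatial.transform import Rotation as R
def cam(p,o=None):
    if "cam_to_world" in p: return np.array(p["cam_to_world"])
    T=np.eye(4);T[:3,:3]=R.from_euler('xyz',o["orientation"],degrees=True).as_matrix();T[:3,3]=o["tcp_pos"]
    return T@np.array(p["tool_from_camera"])
def px2w(p,uv,z,o=None):
    T=cam(p,o);uv=np.atleast_2d(uv).astype(float)
    d=np.c_[(uv[:,0]-p["cx"])/p["fx"],(uv[:,1]-p["cy"])/p["fy"],np.ones(len(uv))]@T[:3,:3].T
    return T[:3,3]+d*((z-T[2,3])/d[:,2])[:,None]
def w2px(p,X,o=None):
    T=np.linalg.inv(cam(p,o));q=np.atleast_2d(X)@T[:3,:3].T+T[:3,3]
    return np.c_[q[:,0]/q[:,2]*p["fx"]+p["cx"],q[:,1]/q[:,2]*p["fy"]+p["cy"]]
def save(p,n,crop=None,s=1):
    im=p["color"][:,:,::-1]
    if crop: im=im[crop[1]:crop[3],crop[0]:crop[2]]
    cv2.imwrite(f"pics/{n}.png",cv2.resize(im,None,fx=s,fy=s,interpolation=cv2.INTER_CUBIC))
E
python3 - <<'E'
from h import *
o=ctrl.get_obs();print(o)
for n in ("top","scene"):
    p=ctrl.grab_frame(n);save(p,n,None,1.56)
    print(n,np.round(p["cam_to_world"],3).tolist(),p["fx"])
    for t in ("chest","pin_head","lid_handle","mat","stand","gate","carousel","carousel_knob","jar","oil"):
        try:
            for r in ctrl.trace(t,p)[:3]:
                ys,xs=np.nonzero(r["region"]);print(t,round(r["confidence"],2),r["rect"],[round(xs.mean(),1),round(ys.mean(),1)],len(xs))
        except Exception as e: print(t,e)
E
```

```text
pics
{'time': 0.0, 'joint_pos': array([-75.0636484 ,  27.37561429,   1.28167717,  89.17370497,
        -0.65938529,  63.55880978,  -4.76199444]), 'joint_vel': array([-0.05939226, -0.05408917,  0.01374136, -0.03616711, -0.05760979,
        0.04431766, -0.08882786]), 'effort': array([ 1.26693367e-04, -5.82847810e+01,  1.53475173e+00, -2.72613698e+01,
       -5.42814354e-02,  1.68968044e-02,  1.54099598e-04]), 'tcp_pos': array([243.14914041, 629.07476667, 221.71837329]), 'orientation': array([-1.79899538e+02,  7.78299778e-03,  1.58868819e+02]), 'wrist_force': array([-0.37361241, -0.6181163 , -0.20815057]), 'wrist_torque': array([-0.01920727,  0.08528156, -0.02987296]), 'gripper_force': 0.0, 'opening': 87.82573474035591}
top [[-0.028, -0.984, 0.176, 217.337], [-0.999, 0.031, 0.015, -160.668], [-0.02, -0.175, -0.984, 1698.256], [0.0, 0.0, 0.0, 1.0]] 441.02722665157876
chest 0.47 [222.2, 199.5, 224.6, 205.9] [np.float64(222.5), np.float64(201.5)] 8
pin_head 0.65 [141.6, 271.5, 147.5, 296.8] [np.float64(143.6), np.float64(284.6)] 98
pin_head 0.63 [203.4, 193.8, 234.5, 201.3] [np.float64(217
[... 2878 characters left out ...]
)] 776
carousel 0.92 [200.3, 143.0, 238.8, 166.3] [np.float64(218.9), np.float64(154.5)] 735
carousel 0.87 [200.2, 176.2, 251.4, 203.7] [np.float64(224.6), np.float64(190.6)] 1174
carousel 0.76 [265.4, 162.2, 310.3, 189.0] [np.float64(286.3), np.float64(173.5)] 914
carousel_knob 0.72 [195.2, 142.9, 239.9, 163.6] [np.float64(218.9), np.float64(154.6)] 735
carousel_knob 0.71 [201.8, 177.7, 246.7, 207.1] [np.float64(224.3), np.float64(190.8)] 1126
carousel_knob 0.67 [264.8, 159.7, 309.3, 185.6] [np.float64(286.4), np.float64(173.4)] 961
jar 0.75 [199.1, 260.8, 217.9, 296.9] [np.float64(208.1), np.float64(278.3)] 549
oil 0.9 [175.8, 219.9, 192.8, 253.4] [np.float64(183.5), np.float64(237.3)] 433
```

Run:
```python
from h import *
p=ctrl.grab_frame("top");save(p,"t2",(100,110,420,330),2.5)
for n,uv,z in (("car0",(304.5,199.2),30),("car1",(384.2,227.9),30),("car2",(306.3,279.5),30),("pinA",(143.6,284.6),50),("pinB",(217.3,199.7),100),("lid",(222.1,179.3),70),("mat",(146,214.3),3),("jar",(195.6,136.5),40),("oil",(242.6,132),70)): print(n,px2w(p,uv,z).round())
for r in ctrl.trace("mat",p)[:1]:
    c=np.argwhere(r["region"])[:,::-1].astype(np.int32);b=cv2.boxPoints(cv2.minAreaRect(c));print(px2w(p,b,3).round())
```

```text
car0 [[ 502. -315.   30.]]
car1 [[ 383. -610.   30.]]
car2 [[ 200. -307.   30.]]
pinA [[199. 294.  50.]]
pinB [[499.  12. 100.]]
lid [[582.  -4.  70.]]
mat [[467. 302.   3.]]
jar [[764. 101.  40.]]
oil [[766. -85.  70.]]
[[332. 432.   3.]
 [637. 414.   3.]
 [607. 170.   3.]
 [304. 196.   3.]]
```

View pics/t2.png

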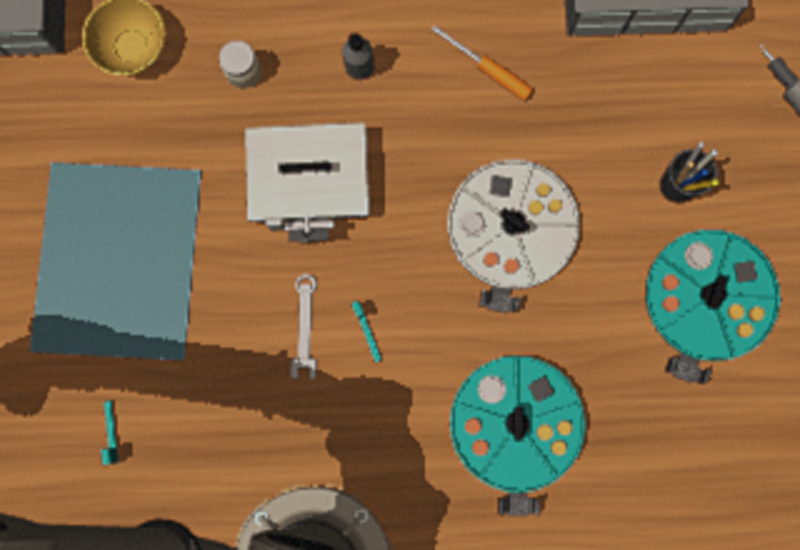

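The top view shows three carousels: the grey-white one at crop (515,222), and turquoise look-alikes at (712,295) and (518,423). The grey-white one fits. There are three pin-shaped things: the one in the hasp of the chest at crop (300,225), and turquoise ones at (365,330) and (110,430). The steel one in the hasp is meant. I'll confirm both close up with the wrist camera.

```bash
cat >> h.py <<'E'
def go(x,y,z,yaw,base=None):
    "tool-axes shift (units of 300mm) and turn (units of 45deg) from base=(xyz,rpy) or present pose"
    if base is None: o=ctrl.get_obs(); b=(o["tcp_pos"],o["orientation"])
    else: b=(base[:3],[180,0,base[3]])
    R0=R.from_euler('xyz',b[1],degrees=True);R1=R.from_euler('xyz',[180,0,yaw],degrees=True)
    s=R0.inv().apply(np.array([x,y,z])-b[0]);r=(R0.inv()*R1).as_rotvec(degrees=True)
    print("xyz",(s/300).round(4).tolist(),"rot",(r/45).round(4).tolist(),"mm",round(np.linalg.norm(s)),"rows",int(np.ceil(max(np.linalg.norm(s)/62.5,np.linalg.norm(r)/10.7))))
E
python3 - <<'E'
from h import *
go(400,380,320,125)
go(510,60,330,90,(400,380,320,125))
p=ctrl.grab_frame("wrist");print(np.round(p["tool_from_camera"],2).tolist(),p["fx"])
E
```

```text
xyz [-0.7869, -0.5878, -0.3244] rot [0.0, -0.0, 0.7526] mm 310 rows 5
xyz [-1.0841, -0.3115, -0.0333] rot [0.0, -0.0, 0.7778] mm 339 rows 6
[[-0.0, -0.95, -0.3, 82.63], [1.0, -0.0, 0.0, -0.02], [-0.0, -0.3, 0.95, -161.44], [0.0, 0.0, 0.0, 1.0]] 316.62977342180653
```

Call:
arm_command(xyz=[[-0.158,-0.118,-0.065],[-0.315,-0.235,-0.13],[-0.472,-0.353,-0.195],[-0.63,-0.47,-0.26],[-0.787,-0.588,-0.324],[-0.787,-0.588,-0.324]], delta_rot=[[0,0,0.15],[0,0,0.3],[0,0,0.45],[0,0,0.6],[0,0,0.753],[0,0,0.753]])

```text
time: 2.0
tcp_pos: [404.1, 375.7, 322.2]
orientation: [179.8, 0.0, 124.4]
wrist_force: [0.1, 0.9, -0.2]
opening: 87.9
gripper_force: 0.0
```

Call:
arm_command(xyz=[[-0.17,-0.05,0],[-0.35,-0.1,-0.01],[-0.53,-0.15,-0.02],[-0.7,-0.2,-0.03],[-0.87,-0.25,-0.033],[-1,-0.3,-0.033],[-1,-0.31,-0.033]], delta_rot=[[0,0,0.13],[0,0,0.26],[0,0,0.39],[0,0,0.52],[0,0,0.65],[0,0,0.778],[0,0,0.778]])

```text
time: 2.88
tcp_pos: [496.3, 78.3, 329.8]
orientation: [180.0, 0.0, 89.7]
wrist_force: [0.5, 0.5, 0.1]
opening: 87.8
gripper_force: 0.0
```

Run:
```python
from h import *
o=ctrl.get_obs();print(o["time"],o["tcp_pos"],o["orientation"],o["wrist_force"])
p=ctrl.grab_frame("wrist");save(p,"w1",None,1.56)
for t in ("pin_head","lid_handle","chest"):
    for r in ctrl.trace(t,p)[:3]:
        c=np.argwhere(r["region"])[:,::-1].astype(np.int32);m=cv2.minAreaRect(c)
        print(t,r["confidence"],r["rect"],m,c.mean(0))
```

```text
2.875 [496.26822343  78.28876877 329.78117657] [1.79978707e+02 2.82202443e-02 8.96893566e+01] [0.46696938 0.45150719 0.13627533]
pin_head 0.74 [258.2, 174.5, 267.5, 242.0] ((263.0, 209.0), (64.0, 10.0), 90.0) [262.80694981 205.68339768]
pin_head 0.58 [178.7, 238.5, 192.7, 260.7] ((187.0, 247.5), (19.0, 14.0), 90.0) [186.56465517 246.75      ]
lid_handle 0.7 [246.2, 149.1, 378.1, 275.4] ((312.45159912109375, 209.27279663085938), (120.40633392333984, 129.5998077392578), 88.75463104248047) [315.83681898 204.27100176]
chest 0.71 [253.8, 208.8, 271.6, 222.7] ((262.0, 216.0), (10.0, 18.0), 90.0) [261.96551724 216.89655172]
chest 0.43 [209.3, 348.9, 319.0, 384.0] ((263.0, 364.4999694824219), (107.99998474121094, 36.99999237060547), -0.0) [262.41331658 364.51959799]
chest 0.41 [259.5, 175.3, 267.1, 243.2] ((262.5, 209.5), (63.0, 9.0), 90.0) [262.59423503 206.01995565]
```

View pics/w1.png

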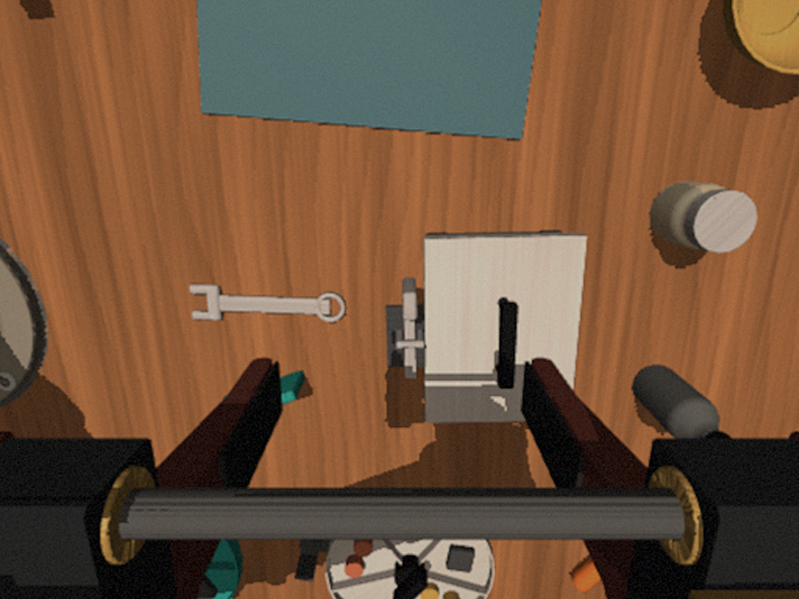

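The wrist view shows the lid with its black handle at (507,342) and the steel pin along the hasp at (409,283)–(409,375), with its plate at the +y end. The staple is at (408,343). Next I'll enlarge the pin and work out its position.

Run:
```python
from h import *
o=ctrl.get_obs()
p=ctrl.grab_frame("wrist");save(p,"w2",(235,140,385,280),4)
for n,uv,z in (("plate top",(262.3,182),116),("staple top",(261.5,220),83.5),("handle ends",(325,192),97),("",(325,247),97),("lid TL",(272.5,152),65),("lid TR",(375.5,151),65),("lid BL",(272.5,270),65)):
    print(n,px2w(p,uv,z,o).round(1))
```

```text
plate top [[501.6  64.  116. ]]
staple top [[501.4   0.9  83.5]]
handle ends [[583.6  45.7  97. ]]
 [[588.8 -33.4  97. ]]
lid TL [[516.   92.3  65. ]]
lid TR [[655.2  94.   65. ]]
lid BL [[519.  -88.4  65. ]]
```

View pics/w2.png

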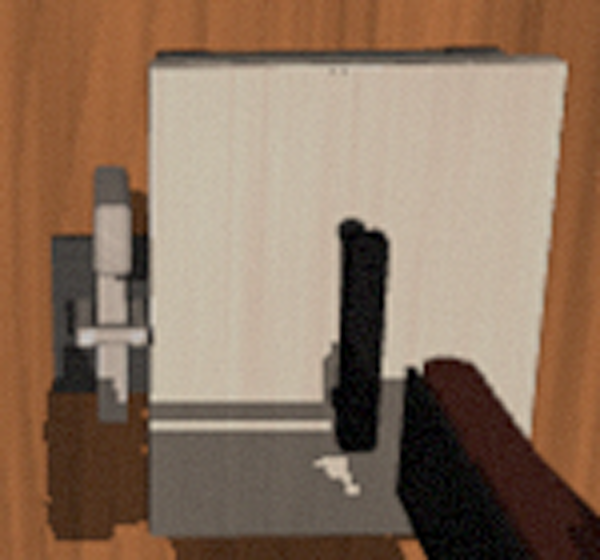

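The enlarged crop confirms the steel pin (not turquoise): plate top centre at crop (113,239), with its dark +y face above it, and the staple bridge at (113,336).

Run:
```python
from h import *
o=ctrl.get_obs();print(o["tcp_pos"])
p=ctrl.grab_frame("wrist")
c=lambda x,y:(235+x/4-.4,140+y/4-.4)
L={}
for n,uv,z in (("plate top",c(113,239),116),("plate top+y",c(113,203),116),("plate top-y",c(113,275),116),("staple top",c(113,336),83.5),("handle1",c(368,233),97),("handle2",c(357,450),97),("lid TL",c(150,68),65),("lid TR",c(567,62),65),("lid BL",c(150,535),65)):
    L[n]=px2w(p,uv,z,o)[0];print(n,L[n].round(1))
```

```text
[495.45214805  82.83816119 329.56716489]
plate top [502.5  41.5 116. ]
plate top+y [502.4  53.2 116. ]
plate top-y [502.6  29.6 116. ]
staple top [503.4  -4.6  83.5]
handle1 [586.3  37.5  97. ]
handle2 [587.8 -41.3  97. ]
lid TL [515.6  85.9  65. ]
lid TR [657.1  88.3  65. ]
lid BL [518.6 -94.4  65. ]
```

Run:
```python
from h import *
go(502.4,42,150,91)
```

```text
xyz [-0.1355, 0.0228, 0.5986] rot [-0.0004, -0.0001, -0.0184] mm 184 rows 3
```

Call:
arm_command(xyz=[[-0.045,0.008,0.2],[-0.09,0.015,0.4],[-0.136,0.023,0.55],[-0.136,0.023,0.599],[-0.136,0.023,0.599],[-0.136,0.023,0.599]], delta_rot=[[0,0,-0.018],[0,0,-0.018],[0,0,-0.018],[0,0,-0.018],[0,0,-0.018],[0,0,-0.018]], jaw=0.1)

```text
time: 3.92
tcp_pos: [504.0, 41.2, 151.7]
orientation: [179.8, -0.1, 90.9]
wrist_force: [0.6, -0.9, -0.5]
opening: 48.2
gripper_force: 0.0
```

Run:
```python
from h import *
p=ctrl.grab_frame("wrist");o=ctrl.get_obs()
p=ctrl.grab_frame("wrist");print(o["tcp_pos"],o["orientation"],o["opening"])
save(p,"w3",(150,80,400,280),3)
print(w2px(p,[[502.5,41.5,116],[502.4,53.3,116],[502.6,29.6,116],[503.4,-4.6,83.5]],o).round(1))
for r in ctrl.trace("pin_head",p)[:2]: print(r["confidence"],r["rect"])
go(502.4,42,77,91)
```

```text
[503.98207874  41.07148037 151.76003881] [ 1.79826892e+02 -7.32374053e-02  9.08545858e+01] 48.275737425229174
[[255.  223.3]
 [255.1 206.8]
 [255.  239.5]
 [255.6 260.6]]
0.68 [248.0, 188.0, 264.0, 292.7]
0.43 [134.6, 273.8, 153.1, 280.4]
xyz [0.0039, -0.0047, 0.2482] rot [0.0033, -0.0015, -0.0038] mm 74 rows 2
```

View pics/w3.png

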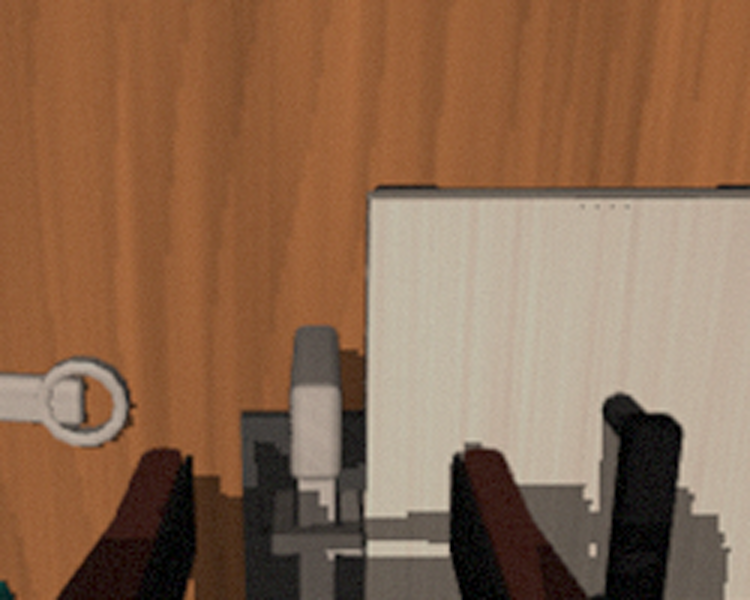

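The near view shows the plate top at crop (316,432), about 1 px from the prediction, and midway between the fingers. I'll descend, grip and pull.

Call:
arm_command(xyz=[[0.003,-0.005,0.1],[0.003,-0.005,0.2],[0.003,-0.005,0.248],[0.003,-0.005,0.248],[0.003,-0.005,0.248]], delta_rot=[[0,0,0],[0,0,0],[0,0,0],[0,0,0],[0,0,0]])

```text
time: 4.7
tcp_pos: [502.0, 41.0, 76.6]
orientation: [179.9, -0.0, 90.8]
wrist_force: [-1.2, -0.4, -0.0]
opening: 48.3
gripper_force: 0.0
```

Call:
arm_command(xyz=[[0,0,0],[0,0,0],[0,0,0],[0,0,0],[0,0,0],[0,0,0]], delta_rot=[[0,0,0],[0,0,0],[0,0,0],[0,0,0],[0,0,0],[0,0,0]], jaw=-1, grip_force=25)

```text
time: 5.45
tcp_pos: [501.3, 41.0, 75.7]
orientation: [180.0, -0.0, 90.8]
wrist_force: [-0.6, 0.4, 1.6]
opening: 12.0
gripper_force: 25.0
```

Call:
arm_command(xyz=[[0.04,0,0],[0.1,0,0],[0.16,0,0],[0.22,0,0],[0.28,0,0],[0.33,0,0],[0.33,0,0],[0.33,0,0]], delta_rot=[[0,0,0],[0,0,0],[0,0,0],[0,0,0],[0,0,0],[0,0,0],[0,0,0],[0,0,0]])

```text
time: 6.45
tcp_pos: [499.7, 139.4, 75.6]
orientation: [-180.0, 0.0, 90.8]
wrist_force: [-0.1, -0.1, -0.0]
opening: 11.7
gripper_force: 25.0
```

Run:
```python
from h import *
p=ctrl.grab_frame("wrist");save(p,"w4",None,1.2)
o=ctrl.get_obs();print(o["tcp_pos"],o["orientation"],o["opening"],o["wrist_force"])
p=ctrl.grab_frame("top")
r=ctrl.trace("mat",p)[0];m=(r["region"]*255).astype(np.uint8)
cs=max(cv2.findContours(m,0,1)[0],key=cv2.contourArea);q=cv2.approxPolyDP(cs,6,True)[:,0];print(r["confidence"],q.tolist(),px2w(p,q,3).round())
```

```text
[499.71416068 139.1273347   75.62702008] [-1.79988825e+02  2.27656635e-02  9.07236507e+01] 12.261174777989892 [-0.21599245  0.60201546 -0.4356621 ]
0.65 [[142, 176], [120, 177], [113, 249], [132, 227]] [[621. 320.   3.]
 [619. 408.   3.]
 [336. 428.   3.]
 [419. 356.   3.]]
```

View pics/w4.png

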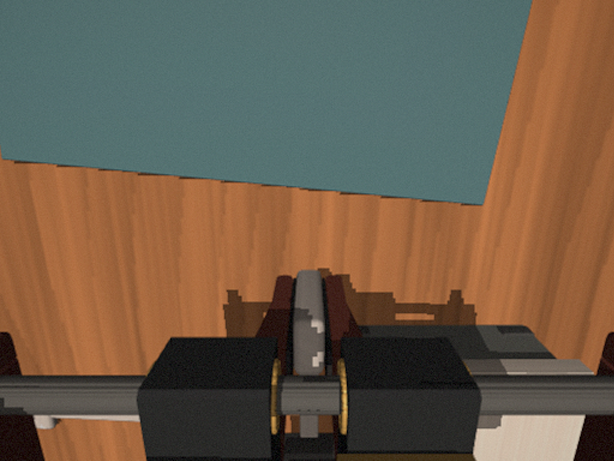

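The pin is out and held between the fingers at (308,300). The mat's near corner is at (486,206) and its near edge runs to (5,160).

Run:
```python
from h import *
p=ctrl.grab_frame("wrist");o=ctrl.get_obs()
q=px2w(p,[(485/1.2,205/1.2),(5/1.2,159/1.2),(529/1.2,2/1.2)],3,o);print(q.round(1))
e=q[0]-q[1];yaw=np.arctan2(e[1],e[0]);e2=q[2]-q[0];print(np.degrees(yaw),np.degrees(np.arctan2(-e2[0],e2[1])))
yaw=(yaw+np.arctan2(-e2[0],e2[1]))/2
c,s=np.cos(yaw),np.sin(yaw);Rm=np.array([[c,-s],[s,c]])
cen=q[0][:2]-Rm@[150,-120];print("centre",cen,np.degrees(yaw))
pin=cen+Rm@[-100,40];lid=cen+Rm@[60,0];print("pin",pin,"lid",lid)
y=90+np.degrees(yaw)
print(o["tcp_pos"])
go(o["tcp_pos"][0],o["tcp_pos"][1],140,90.7)
go(pin[0],pin[1],140,y)
go(pin[0],pin[1],17,y)
```

```text
[[610.7 168.3   3. ]
 [314.3 193.6   3. ]
 [617.7 281.2   3. ]]
-4.881913067528394 -3.5490777639763085
centre [469.92867698 298.98623979] -4.215495415752351
pin [373.13953017 346.22881656] lid [529.76635501 294.57576494]
[499.83503361 139.14002357  75.68067878]
xyz [-0.0, -0.0, -0.2144] rot [-0.0, 0.0002, 0.0002] mm 64 rows 2
xyz [0.6954, -0.4137, -0.2145] rot [-0.0, 0.0002, 0.1095] mm 251 rows 5
xyz [0.6955, -0.4137, 0.1955] rot [-0.0, 0.0002, 0.1095] mm 250 rows 4
```

Call:
arm_command(xyz=[[0.03,0,-0.1],[0.14,-0.08,-0.2],[0.32,-0.19,-0.2],[0.5,-0.3,-0.1],[0.66,-0.39,0],[0.696,-0.414,0.08],[0.696,-0.414,0.15],[0.696,-0.414,0.18],[0.696,-0.414,0.195],[0.696,-0.414,0.195],[0.696,-0.414,0.195]], delta_rot=[[0,0,0.02],[0,0,0.05],[0,0,0.08],[0,0,0.11],[0,0,0.11],[0,0,0.11],[0,0,0.11],[0,0,0.11],[0,0,0.11],[0,0,0.11],[0,0,0.11]])

```text
time: 8.02
tcp_pos: [373.3, 347.2, 17.8]
orientation: [180.0, -0.1, 85.8]
wrist_force: [0.4, -0.5, -0.0]
opening: 12.0
gripper_force: 25.0
```

Call:
arm_command(xyz=[[0,0,0.005],[0,0,0.009],[0,0,0.011],[0,0,0.011]], delta_rot=[[0,0,0],[0,0,0],[0,0,0],[0,0,0]])

```text
time: 8.52
tcp_pos: [372.8, 347.2, 14.7]
orientation: [-180.0, -0.0, 85.8]
wrist_force: [-1.6, -1.9, 10.3]
opening: 12.2
gripper_force: 25.0
```

Call:
arm_command(xyz=[[0,0,0],[0,0,0],[0,0,0],[0,0,0],[0,0,-0.1],[0,0,-0.3],[0,0,-0.5],[0,0,-0.5]], delta_rot=[[0,0,0],[0,0,0],[0,0,0],[0,0,0],[0,0,0],[0,0,0],[0,0,0],[0,0,0]], jaw=0)

```text
time: 9.52
tcp_pos: [374.9, 349.1, 168.1]
orientation: [179.8, -0.4, 85.8]
wrist_force: [0.2, -0.4, -0.8]
opening: 44.2
gripper_force: 0.0
```

Run:
```python
from h import *
o=ctrl.get_obs();p=ctrl.grab_frame("wrist");save(p,"w5",None,1.2)
print(o["time"],o["tcp_pos"],o["opening"])
for r in ctrl.trace("pin_head",p)[:2]: print(r["confidence"],r["rect"])
go(480,150,200,91)
go(587,-2,150,91,(480,150,200,91))
```

```text
9.525 [374.90086766 349.14606251 168.09615964] 44.165381617504146
0.87 [38.1, 217.7, 149.1, 262.0]
0.58 [249.7, 166.8, 260.9, 255.3]
xyz [-0.6297, 0.4048, -0.1203] rot [0.0002, -0.0014, -0.1143] mm 227 rows 4
xyz [-0.5128, 0.3478, 0.1667] rot [0.0, 0.0, 0.0] mm 192 rows 4
```

View pics/w5.png

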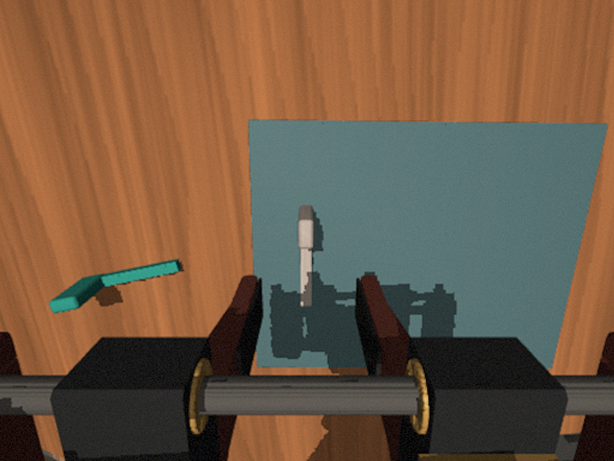

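The pin lies upright on its foot on the mat at (306,250). Next is the lid.

Call:
arm_command(xyz=[[-0.1,0.06,-0.03],[-0.26,0.17,-0.06],[-0.42,0.27,-0.1],[-0.58,0.37,-0.12],[-0.63,0.405,-0.12]], delta_rot=[[0,0,-0.03],[0,0,-0.06],[0,0,-0.1],[0,0,-0.114],[0,0,-0.114]])

```text
time: 10.25
tcp_pos: [480.7, 145.5, 198.8]
orientation: [-179.9, 0.1, 90.7]
wrist_force: [-0.1, 1.3, -0.1]
opening: 44.0
gripper_force: 0.0
```

Call:
arm_command(xyz=[[-0.15,0.1,0.03],[-0.3,0.2,0.08],[-0.45,0.3,0.14],[-0.513,0.348,0.167],[-0.513,0.348,0.167],[-0.513,0.348,0.167]], delta_rot=[[0,0,0],[0,0,0],[0,0,0],[0,0,0],[0,0,0],[0,0,0]])

```text
time: 11.0
tcp_pos: [586.1, -1.5, 148.6]
orientation: [-179.9, -0.0, 91.0]
wrist_force: [-0.0, -0.7, -0.9]
opening: 43.9
gripper_force: 0.0
```

Run:
```python
from h import *
p=ctrl.grab_frame("wrist");o=ctrl.get_obs();p=ctrl.grab_frame("wrist")
print(o["time"],o["tcp_pos"],o["orientation"],o["opening"])
print(w2px(p,[[587,38,97],[587,-2,97],[580,38,97],[594,38,97]],o).round(1))
u=p["color"].max(2)<60
ys,xs=np.nonzero(u[150:240,200:320]);print(np.c_[xs+200,ys+150].mean(0) if len(xs) else 0)
for v in range(150,262,8): 
    x=np.nonzero(u[v,205:305])[0]; print(v,x.min()+205 if len(x) else 0,x.max()+205 if len(x) else 0)
go(587,-2,74,91)
```

```text
11.05 [586.23442211  -1.02877271 149.07783442] [-1.79902190e+02 -3.22998642e-02  9.10524901e+01] 43.734254642228194
[[259.6 161.9]
 [258.5 216.4]
 [249.4 161.7]
 [269.8 162.1]]
[259.58640227 206.76770538]
150 0 0
158 0 0
166 252 269
174 251 269
182 251 269
190 251 269
198 251 269
206 251 269
214 251 269
222 251 269
230 205 304
238 205 304
246 205 304
254 205 304
xyz [-0.0039, 0.0018, 0.2516] rot [-0.0011, -0.001, 0.0017] mm 76 rows 2
```

Call:
arm_command(xyz=[[-0.004,0.003,0.1],[-0.004,0.003,0.2],[-0.004,0.003,0.252],[-0.004,0.003,0.252]], delta_rot=[[0,0,0],[0,0,0],[0,0,0],[0,0,0]])

```text
time: 11.6
tcp_pos: [587.4, -2.9, 73.7]
orientation: [-179.9, -0.0, 91.0]
wrist_force: [-1.3, -0.3, -0.2]
opening: 43.8
gripper_force: 0.0
```

Call:
arm_command(xyz=[[0,0,0],[0,0,0],[0,0,0],[0,0,0],[0,0,0],[0,0,0]], delta_rot=[[0,0,0],[0,0,0],[0,0,0],[0,0,0],[0,0,0],[0,0,0]], jaw=-1, grip_force=50)

```text
time: 12.35
tcp_pos: [588.4, -3.6, 74.7]
orientation: [180.0, -0.0, 91.0]
wrist_force: [-0.7, 1.4, 5.0]
opening: 13.7
gripper_force: 50.0
```

Call:
arm_command(xyz=[[0,0,-0.03],[0,0,-0.08],[0,0,-0.15],[0,0,-0.25],[0,0,-0.35],[0,0,-0.4],[0,0,-0.4],[0,0,-0.4]], delta_rot=[[0,0,0],[0,0,0],[0,0,0],[0,0,0],[0,0,0],[0,0,0],[0,0,0],[0,0,0]])

```text
time: 13.35
tcp_pos: [587.3, -3.4, 193.1]
orientation: [-179.9, 0.0, 91.0]
wrist_force: [0.6, 0.6, -2.8]
opening: 13.5
gripper_force: 50.0
```

Run:
```python
from h import *
o=ctrl.get_obs();print(o["time"],o["tcp_pos"],o["orientation"],o["opening"],o["wrist_force"])
go(530,294.6,150,86); go(530,294.6,50,86,(530,294.6,150,86))
```

```text
13.35 [587.26360812  -3.43048404 193.08694575] [-1.79894302e+02  2.26911586e-03  9.09767731e+01] 13.520682361649289 [ 0.59986881  0.61253416 -2.76724386]
xyz [0.9966, -0.1737, 0.1439] rot [-0.0023, 0.0002, 0.1106] mm 307 rows 5
xyz [0.0, -0.0, 0.3333] rot [0.0, 0.0, 0.0] mm 100 rows 2
```

Call:
arm_command(xyz=[[0.1,-0.02,0],[0.26,-0.05,0],[0.44,-0.08,0],[0.62,-0.11,0.02],[0.8,-0.14,0.06],[0.93,-0.165,0.12],[0.997,-0.174,0.2],[0.997,-0.174,0.3],[0.997,-0.174,0.4],[0.997,-0.174,0.47],[0.997,-0.174,0.51],[0.997,-0.174,0.52]], delta_rot=[[0,0,0.02],[0,0,0.04],[0,0,0.06],[0,0,0.08],[0,0,0.11],[0,0,0.11],[0,0,0.11],[0,0,0.11],[0,0,0.11],[0,0,0.11],[0,0,0.11],[0,0,0.11]])

```text
time: 14.85
tcp_pos: [530.8, 294.3, 37.6]
orientation: [-180.0, 0.0, 86.0]
wrist_force: [-0.4, -0.5, -2.0]
opening: 13.6
gripper_force: 50.0
```

Call:
arm_command(xyz=[[0,0,0.006],[0,0,0.012],[0,0,0.016],[0,0,0.016]], delta_rot=[[0,0,0],[0,0,0],[0,0,0],[0,0,0]])

```text
time: 15.35
tcp_pos: [530.9, 294.7, 33.6]
orientation: [180.0, -0.0, 86.0]
wrist_force: [0.2, 0.5, -3.2]
opening: 13.5
gripper_force: 50.0
```

Call:
arm_command(xyz=[[0,0,0.006],[0,0,0.011],[0,0,0.014],[0,0,0.014]], delta_rot=[[0,0,0],[0,0,0],[0,0,0],[0,0,0]])

```text
time: 15.85
tcp_pos: [530.8, 294.6, 29.7]
orientation: [-180.0, -0.0, 86.0]
wrist_force: [-3.2, 0.3, 5.2]
opening: 13.5
gripper_force: 50.0
```

Call:
arm_command(xyz=[[0,0,0],[0,0,0],[0,0,0],[0,0,-0.01],[0,0,-0.1],[0,0,-0.25],[0,0,-0.45],[0,0,-0.5],[0,0,-0.5]], delta_rot=[[0,0,0],[0,0,0],[0,0,0],[0,0,0],[0,0,0],[0,0,0],[0,0,0],[0,0,0],[0,0,0]], jaw=0)

```text
time: 16.98
tcp_pos: [531.2, 294.9, 180.0]
orientation: [179.9, -0.1, 86.0]
wrist_force: [0.2, 0.8, -0.1]
opening: 44.2
gripper_force: 0.0
```

Run:
```python
from h import *
p=ctrl.grab_frame("scene");o=ctrl.get_obs();print(o["time"],o["tcp_pos"],o["opening"])
save(p,"s3",(160,130,440,330),2.8)
go(540,40,260,80)
go(500,-230,260,60,(540,40,260,80))
```

```text
17.025 [530.28333448 294.58473982 178.48163948] 43.74388307216897
xyz [-0.8444, 0.0908, -0.2717] rot [-0.001, 0.0002, 0.1341] mm 267 rows 5
xyz [-0.9095, 0.025, 0.0] rot [0.0, -0.0, 0.4444] mm 273 rows 5
```

View pics/s3.png

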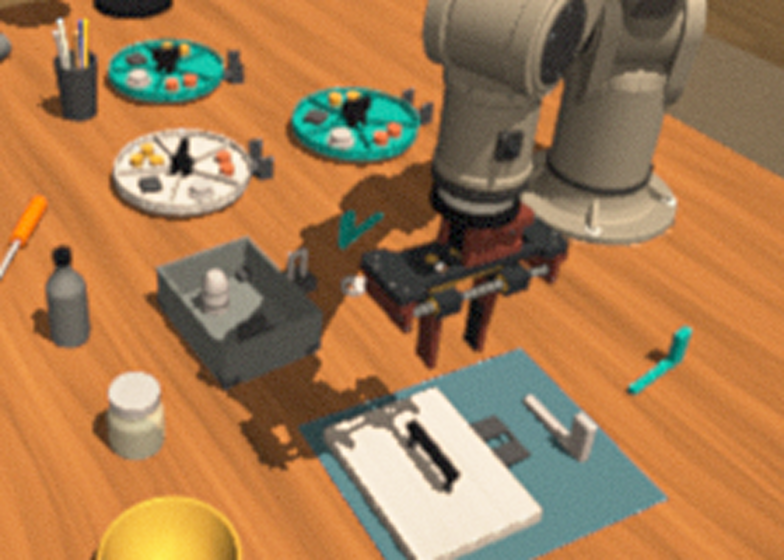

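The mat holds the lid flat with its handle up (435,460) and the pin (560,435). In the chest, the chuck stands at (215,290), which is the carousel end. Next I'll look at the carousel, with a picture of the chuck on the way.

Call:
arm_command(xyz=[[-0.15,0.02,-0.1],[-0.33,0.04,-0.2],[-0.52,0.06,-0.27],[-0.7,0.08,-0.27],[-0.84,0.09,-0.27],[-0.844,0.09,-0.27],[-0.844,0.09,-0.27]], delta_rot=[[0,0,0.03],[0,0,0.06],[0,0,0.1],[0,0,0.134],[0,0,0.134],[0,0,0.134],[0,0,0.134]])

```text
time: 17.9
tcp_pos: [539.5, 40.8, 258.7]
orientation: [-179.9, 0.1, 80.0]
wrist_force: [-0.5, 0.7, -0.4]
opening: 43.8
gripper_force: 0.0
```

Run:
```python
from h import *
p=ctrl.grab_frame("wrist");o=ctrl.get_obs();p=ctrl.grab_frame("wrist")
print(o["time"],o["tcp_pos"],o["orientation"])
save(p,"w6",None,1)
for t in ("chuck_mid","vblock_mid"):
    for r in ctrl.trace(t,p)[:2]:
        c=np.argwhere(r["region"])[:,::-1];print(t,r["confidence"],r["rect"],c.mean(0),px2w(p,c.mean(0),31,o).round(1))
go(527,-265,260,60)
```

```text
17.95 [539.67822833  41.53414989 258.93640478] [-1.79890182e+02  4.15431547e-02  8.00916603e+01]
chuck_mid 0.69 [297.1, 203.1, 327.4, 231.9] [311.33516484 216.44917582] [[597.2 -39.6  31. ]]
chuck_mid 0.61 [219.4, 114.1, 363.6, 268.3] [299.40189445 188.25553735] [[586.9   1.4  31. ]]
vblock_mid 0.61 [276.4, 143.9, 309.2, 178.4] [291.05212766 161.30638298] [[581.4  38.   31. ]]
vblock_mid 0.21 [36.5, 0.0, 298.8, 72.6] [145.26190681  34.73206442] [[441.7 207.8  31. ]]
xyz [-1.0141, 0.1325, -0.0011] rot [-0.001, 0.0008, 0.4472] mm 307 rows 5
```

Call:
arm_command(xyz=[[-0.15,0.02,0],[-0.35,0.045,0],[-0.55,0.07,0],[-0.75,0.1,0],[-0.92,0.12,0],[-1,0.13,0],[-1,0.13,0],[-1,0.13,0]], delta_rot=[[0,0,0.08],[0,0,0.17],[0,0,0.26],[0,0,0.35],[0,0,0.447],[0,0,0.447],[0,0,0.447],[0,0,0.447]])

```text
time: 19.1
tcp_pos: [527.0, -260.4, 259.7]
orientation: [-180.0, -0.0, 60.0]
wrist_force: [-0.5, 0.6, -0.6]
opening: 43.5
gripper_force: 0.0
```

Run:
```python
from h import *
p=ctrl.grab_frame("wrist");o=ctrl.get_obs();p=ctrl.grab_frame("wrist")
print(o["time"],o["tcp_pos"],o["orientation"])
save(p,"w7",(130,50,430,280),2.6)
np.save("w7.npy",np.r_[o["tcp_pos"],o["orientation"]])
for t in ("carousel_knob","carousel","stand","gate"):
    for r in ctrl.trace(t,p)[:2]:
        c=np.argwhere(r["region"])[:,::-1];print(t,r["confidence"],r["rect"],c.mean(0),px2w(p,c.mean(0),30,o).round(1))
```

```text
19.15 [ 527.14449865 -260.11111098  259.82677666] [-1.79957537e+02 -3.98997456e-02  6.00289157e+01]
carousel_knob 0.95 [187.8, 135.6, 342.2, 275.6] [263.85570597 200.73095901] [[ 509.9 -306.3   30. ]]
carousel_knob 0.88 [230.1, 343.7, 325.1, 382.8] [279.32907448 365.72639452] [[ 396.8 -553.6   30. ]]
carousel 0.85 [187.8, 132.6, 341.1, 275.3] [263.80090525 200.86170408] [[ 509.8 -306.4   30. ]]
carousel 0.78 [231.5, 348.0, 326.9, 384.0] [279.30316317 365.80144065] [[ 396.7 -553.7   30. ]]
stand 0.96 [210.5, 341.8, 328.8, 384.0] [275.65175909 366.5       ] [[ 391.1 -552.    30. ]]
stand 0.89 [8.3, 233.3, 146.4, 349.1] [ 67.5292244  270.55900621] [[ 220.8 -258.3   30. ]]
gate 0.84 [161.2, 127.7, 343.8, 274.3] [259.59350804 202.41346039] [[ 503.9 -305.5   30. ]]
gate 0.7 [12.9, 235.0, 149.5, 352.7] [ 67.48438243 270.15839543] [[ 221.1 -257.8   30. ]]
```

View pics/w7.png

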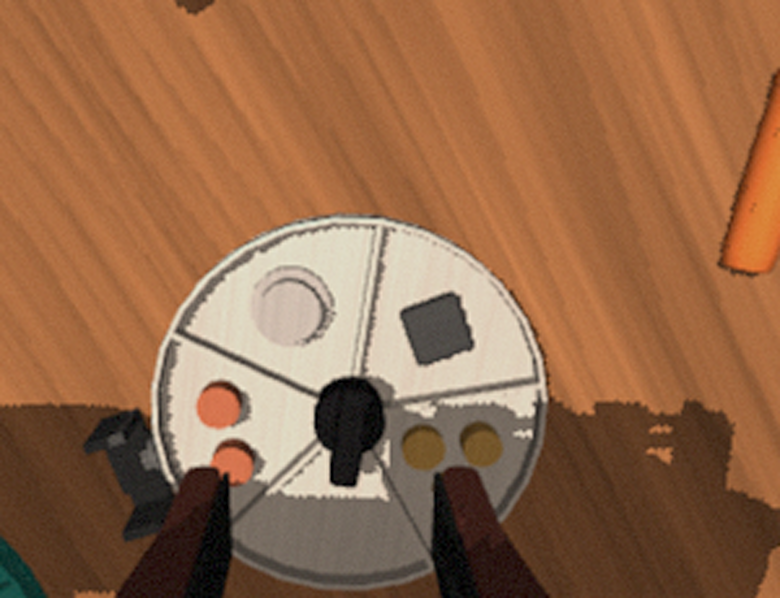

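Run:
```python
from h import *
p=ctrl.grab_frame("wrist");o=ctrl.get_obs();print(o["tcp_pos"])
f=lambda L:np.array([(130+x/2.6-.3,50+y/2.6-.3) for x,y in L])
rim=px2w(p,f([(152,405),(345,216),(546,400),(345,588),(207,272),(485,268)]),32,o)[:,:2]
from scipy.optimize import least_squares
s=least_squares(lambda v:np.hypot(*(rim-v[:2]).T)-v[2],[502,-315,100]).x;print("circle",s)
C=s[:2]
for n,L,z in (("walls",[(178,333),(382,228),(540,382),(432,562),(230,518)],32),("gate cheeks",[(112,432),(150,525)],38),("gate mid",[(128,478)],38),("knob",[(347,415),(345,483)],64)):
    q=px2w(p,f(L),z,o)[:,:2]-C
    print(n,q.round(1).tolist(),np.hypot(*q.T).round(1),np.degrees(np.arctan2(q[:,1],q[:,0])).round(1))
t=ctrl.grab_frame("top")
q=px2w(t,[(100+500/2.5,110+297/2.5),(100+482/2.5,110+297/2.5),(100+520/2.5,110+302/2.5)],30)[:,:2]-C;print("top gate",q,np.degrees(np.arctan2(q[:,1],q[:,0])))
im=p["color"];print(im.shape)
cv2.imwrite("pics/w8.png",cv2.resize(im[170:290,150:350,::-1],None,fx=4,fy=4,interpolation=cv2.INTER_CUBIC))
```

```text
[ 526.6831566  -261.40348055  260.18171159]
circle [ 503.60913511 -317.45156374   99.01040683]
walls [[-50.7, 78.7], [60.1, 73.2], [91.1, -32.6], [-2.8, -94.7], [-82.1, -18.6]] [93.7 94.7 96.7 94.7 84.2] [ 122.8   50.6  -19.7  -91.7 -167.2]
gate cheeks [[-105.5, 53.4], [-117.8, 1.0]] [118.2 117.8] [153.2 179.5]
gate mid [[-112.7, 28.7]] [116.3] [165.7]
knob [[4.8, 10.8], [-13.1, -18.4]] [11.8 22.6] [  66.3 -125.4]
top gate [[-114.38302475   25.07400137]
 [-113.55351074   52.29204704]
 [-122.88497328   -4.78060146]] [ 167.63571558  155.27365677 -177.77214233]
(384, 512, 3)
```

View pics/w8.png

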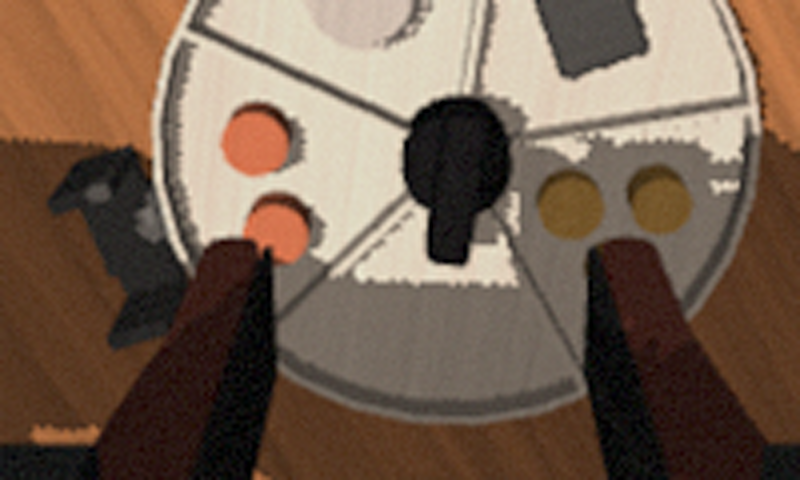

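The wrist view shows the empty compartment at the bottom of the disc (430,340) and the gate cheeks at (90,180) and (150,315). The knob bar points from (455,140) towards the empty side. The geometry gives a joint angle of about +64.5° (1.13 rad), which is within the stated range. The carousel is the steel one.

Run:
```python
from h import *
go(503.5,-317,110,51.5)
```

```text
xyz [-0.1984, 0.0259, 0.5006] rot [0.0, -0.0003, 0.187] mm 162 rows 3
```

Call:
arm_command(xyz=[[-0.07,0.01,0.15],[-0.14,0.02,0.33],[-0.19,0.026,0.47],[-0.198,0.026,0.5],[-0.198,0.026,0.5],[-0.198,0.026,0.5]], delta_rot=[[0,0,0.1],[0,0,0.187],[0,0,0.187],[0,0,0.187],[0,0,0.187],[0,0,0.187]])

```text
time: 20.25
tcp_pos: [505.0, -317.4, 111.9]
orientation: [179.8, -0.1, 51.5]
wrist_force: [0.3, -0.0, 0.5]
opening: 44.2
gripper_force: 0.0
```

Run:
```python
from h import *
p=ctrl.grab_frame("wrist");o=ctrl.get_obs();p=ctrl.grab_frame("wrist");o=ctrl.get_obs()
print(o["time"],o["tcp_pos"],o["orientation"],o["opening"])
a=np.radians(51.5);d=np.array([np.cos(a),np.sin(a)])
print(w2px(p,[[503.5+25*d[0],-317+25*d[1],64],[503.5-7*d[1]+25*d[0],-317+7*d[0]+25*d[1],64],[503.5+7*d[1]+25*d[0],-317-7*d[0]+25*d[1],64]],o).round(1))
u=p["color"].max(2)<70
for v in range(150,240,8):
    x=np.nonzero(u[v,215:300])[0]; print(v,(x.min()+215,x.max()+215,len(x)) if len(x) else 0)
save(p,"w9",(130,100,390,290),3)
go(503.5,-317,42,51.5)
```

```text
20.35 [ 504.70371732 -317.22630851  111.69044803] [ 1.79861135e+02 -6.78330023e-02  5.15230681e+01] 43.995071628605096
[[255.9 183.9]
 [245.7 184. ]
 [266.1 183.9]]
150 (np.int64(287), np.int64(288), 2)
158 (np.int64(292), np.int64(292), 1)
166 0
174 0
182 (np.int64(245), np.int64(268), 24)
190 (np.int64(238), np.int64(281), 39)
198 (np.int64(236), np.int64(277), 42)
206 (np.int64(234), np.int64(278), 45)
214 (np.int64(236), np.int64(292), 43)
222 (np.int64(238), np.int64(275), 33)
230 (np.int64(232), np.int64(281), 21)
238 (np.int64(215), np.int64(299), 27)
xyz [-0.0022, -0.0042, 0.2323] rot [0.0031, -0.0015, 0.0005] mm 70 rows 2
```

Call:
arm_command(xyz=[[-0.002,-0.004,0.1],[-0.002,-0.004,0.19],[-0.002,-0.004,0.225],[-0.002,-0.004,0.225]], delta_rot=[[0,0,0],[0,0,0],[0,0,0],[0,0,0]])

```text
time: 20.85
tcp_pos: [502.3, -317.0, 42.9]
orientation: [-180.0, -0.0, 51.5]
wrist_force: [-0.5, 0.8, 0.5]
opening: 44.0
gripper_force: 0.0
```

Call:
arm_command(xyz=[[0,0,0],[0,0,0],[0,0,0],[0,0,0],[0,0,0],[0,0,0]], delta_rot=[[0,0,0],[0,0,0],[0,0,0],[0,0,0],[0,0,0],[0,0,0]], jaw=-1, grip_force=25)

```text
time: 21.6
tcp_pos: [503.5, -318.3, 43.3]
orientation: [179.8, 0.0, 51.5]
wrist_force: [3.1, -3.8, -1.5]
opening: 14.0
gripper_force: 25.0
```

Call:
arm_command(xyz=[[0,0,0],[0,0,0],[0,0,0],[0,0,0],[0,0,0],[0,0,0],[0,0,0]], delta_rot=[[0,0,0.08],[0,0,0.2],[0,0,0.35],[0,0,0.5],[0,0,0.65],[0,0,0.75],[0,0,0.8]])

```text
time: 22.48
tcp_pos: [503.4, -318.0, 43.3]
orientation: [179.8, -0.1, 15.4]
wrist_force: [3.2, -3.5, 0.3]
opening: 14.0
gripper_force: 25.0
```

Call:
arm_command(xyz=[[0,0,0],[0,0,0],[0,0,0],[0,0,0],[0,0,0],[0,0,0],[0,0,0]], delta_rot=[[0,0,0.1],[0,0,0.25],[0,0,0.4],[0,0,0.53],[0,0,0.61],[0,0,0.633],[0,0,0.633]])

```text
time: 23.35
tcp_pos: [503.3, -317.8, 43.3]
orientation: [179.9, -0.1, -13.0]
wrist_force: [4.0, -3.4, 1.1]
opening: 13.8
gripper_force: 25.0
```

Call:
arm_command(xyz=[[0,0,0],[0,0,0],[0,0,0],[0,0,0],[0,0,-0.1],[0,0,-0.25],[0,0,-0.45],[0,0,-0.6],[0,0,-0.72],[0,0,-0.72],[0,0,-0.72]], delta_rot=[[0,0,0],[0,0,0],[0,0,0],[0,0,0],[0,0,0],[0,0,0],[0,0,0],[0,0,0],[0,0,0],[0,0,0],[0,0,0]], jaw=0)

```text
time: 24.72
tcp_pos: [501.7, -316.6, 257.7]
orientation: [-179.9, 0.1, -13.0]
wrist_force: [-0.9, -0.2, -0.3]
opening: 44.0
gripper_force: 0.0
```

Run:
```python
from h import *
o=ctrl.get_obs();print(o["time"],o["tcp_pos"],o["orientation"],o["opening"],o["joint_pos"])
go(527,-255,260,40)
```

```text
24.725 [ 501.73307462 -316.5502361   257.72234834] [-1.79947964e+02  5.83143288e-02 -1.30180408e+01] 44.012666872838764 [-21.81031295  34.41094043  71.84561223 101.23348799 -34.71451361
  70.60111543 -43.49584264]
xyz [0.0358, -0.2189, -0.0074] rot [-0.0017, 0.0007, -1.1782] mm 67 rows 5
```

Call:
arm_command(xyz=[[0,-0.05,0],[0.02,-0.12,0],[0.036,-0.2,0],[0.036,-0.219,0],[0.036,-0.219,0]], delta_rot=[[0,0,-0.2],[0,0,-0.4],[0,0,-0.6],[0,0,-0.8],[0,0,-0.9]])

```text
time: 25.35
tcp_pos: [527.0, -254.0, 256.9]
orientation: [-179.9, 0.1, 27.8]
wrist_force: [-0.7, -1.1, -0.6]
opening: 43.7
gripper_force: 0.0
```

Call:
arm_command(xyz=[[0,0,0],[0,0,0],[0,0,0],[0,0,0],[0,0,0],[0,0,0]], delta_rot=[[0,0,-0.2],[0,0,-0.4],[0,0,-0.6],[0,0,-0.72],[0,0,-0.72],[0,0,-0.72]])

```text
time: 26.1
tcp_pos: [527.0, -255.3, 257.8]
orientation: [-179.9, 0.0, 59.8]
wrist_force: [0.1, 0.3, -0.2]
opening: 43.5
gripper_force: 0.0
```

Run:
```python
from h import *
p=ctrl.grab_frame("wrist");o=ctrl.get_obs();p=ctrl.grab_frame("wrist")
print(o["time"],o["tcp_pos"],o["orientation"],o["joint_pos"].round(0))
# expected layout overlay
im=p["color"][:,:,::-1].copy();C=np.array([503.6,-317.5])
for k in range(5):
    a=np.radians(167+36+72*k);d=np.array([np.cos(a),np.sin(a)])
    q=w2px(p,[[*(C+20*d),32],[*(C+98*d),32]],o).astype(int);cv2.line(im,q[0].tolist(),q[1].tolist(),(0,0,255),1)
for r in (155,179):
    a=np.radians(r);q=w2px(p,[[*(C+118*np.array([np.cos(a),np.sin(a)])),38]],o)[0].astype(int);cv2.circle(im,q.tolist(),3,(0,255,0),1)
cv2.imwrite("pics/w10.png",cv2.resize(im[60:280,140:400],None,fx=3,fy=2.7,interpolation=cv2.INTER_CUBIC))
```

```text
26.15 [ 527.07746963 -255.41211244  258.01153086] [-1.79938445e+02  2.38082021e-02  5.97766875e+01] [-20.  24.  54. 102. -21.  65.  10.]
```

View pics/w10.png

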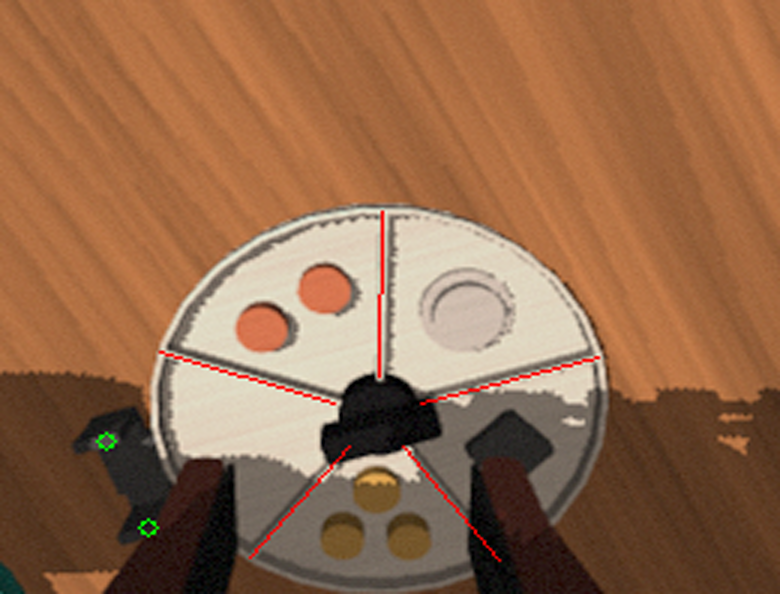

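The overlay shows the red expected walls (gate at 167°) lying on the actual walls to within about 1–2°, and the green rings lie on the gate cheeks. The empty compartment (200,400) faces the gate. Next is the chuck.

Run:
```python
from h import *
go(590,20,230,85)
```

```text
xyz [0.8988, -0.2806, 0.0937] rot [-0.0012, 0.0002, -0.5599] mm 284 rows 5
```

Call:
arm_command(xyz=[[0.15,-0.05,0],[0.33,-0.1,0.01],[0.51,-0.16,0.04],[0.69,-0.22,0.07],[0.85,-0.27,0.09],[0.899,-0.281,0.093],[0.899,-0.281,0.093],[0.899,-0.281,0.093]], delta_rot=[[0,0,-0.12],[0,0,-0.24],[0,0,-0.36],[0,0,-0.48],[0,0,-0.56],[0,0,-0.56],[0,0,-0.56],[0,0,-0.56]], jaw=0.4)

```text
time: 27.2
tcp_pos: [589.6, 17.6, 231.0]
orientation: [180.0, 0.0, 84.9]
wrist_force: [0.2, -0.2, -0.2]
opening: 61.5
gripper_force: 0.0
```

Run:
```python
from h import *
from scipy.optimize import least_squares
p=ctrl.grab_frame("wrist");o=ctrl.get_obs();p=ctrl.grab_frame("wrist")
print(o["time"],o["tcp_pos"],o["orientation"],o["opening"],o["joint_pos"].round(0))
r=ctrl.trace("chuck_mid",p)
for q in r[:2]: print(q["confidence"],q["rect"],q["region"].sum())
m=r[0]["region"];ys,xs=np.nonzero(m)
th=np.linspace(0,2*np.pi,40)
def hull(c):
    P=np.concatenate([np.c_[c[0]+rr*np.cos(th),c[1]+rr*np.sin(th),0*th+z] for rr,z in ((17,4),(17,46),(12,58))])
    return cv2.convexHull(w2px(p,P,o).astype(np.float32))
def iou(c):
    a=np.zeros((384,512),np.uint8);cv2.fillConvexPoly(a,hull(c).round().astype(np.int32),1);a=a>0
    return (a&m).sum()/(a|m).sum()
g=[(iou((x,y)),x,y) for x in range(575,620,1) for y in range(-65,-20,1)]
g.sort(reverse=True);print(g[:4]);c=np.mean([q[1:] for q in g[:8]],0);print(c)
print(hull(c).reshape(-1,2).min(0),hull(c).reshape(-1,2).max(0))
go(c[0],c[1],120,85)
```

```text
27.25 [589.63491564  17.52959151 231.12274759] [1.79971509e+02 3.20508117e-02 8.48488680e+01] 61.418601230315964 [-42.  24.  45. 103. -19.  61.   5.]
0.67 [255.3, 200.1, 281.5, 235.2] 831
[(np.float64(0.8765822784810127), 597, -44), (np.float64(0.8756585879873551), 597, -43), (np.float64(0.8747368421052631), 597, -42), (np.float64(0.8718487394957983), 596, -43)]
[596.75 -43.25]
[253.47176 197.05836] [282.2855  235.34006]
xyz [-0.2015, 0.0415, 0.3703] rot [0.0005, 0.0001, -0.0025] mm 127 rows 3
```

Call:
arm_command(xyz=[[-0.08,0.016,0.1],[-0.16,0.033,0.24],[-0.2,0.041,0.35],[-0.202,0.042,0.5],[-0.202,0.042,0.62],[-0.202,0.042,0.68],[-0.202,0.042,0.7],[-0.202,0.042,0.703],[-0.202,0.042,0.703]], delta_rot=[[0,0,0],[0,0,0],[0,0,0],[0,0,0],[0,0,0],[0,0,0],[0,0,0],[0,0,0],[0,0,0]])

```text
time: 28.48
tcp_pos: [598.1, -41.5, 21.0]
orientation: [179.9, -0.0, 85.1]
wrist_force: [-0.6, -0.1, 0.6]
opening: 61.4
gripper_force: 0.0
```

Call:
arm_command(xyz=[[0,0,0],[0,0,0],[0,0,0],[0,0,0],[0,0,0],[0,0,0]], delta_rot=[[0,0,0],[0,0,0],[0,0,0],[0,0,0],[0,0,0],[0,0,0]], jaw=-1, grip_force=40)

```text
time: 29.22
tcp_pos: [597.1, -41.4, 20.0]
orientation: [-180.0, -0.0, 85.1]
wrist_force: [-1.2, 1.5, 5.4]
opening: 33.0
gripper_force: 40.0
```

Call:
arm_command(xyz=[[0,0,-0.05],[0,0,-0.15],[0,0,-0.3],[0,0,-0.42],[0,0,-0.42]], delta_rot=[[0,0,0],[0,0,0],[0,0,0],[0,0,0],[0,0,0]])

```text
time: 29.85
tcp_pos: [599.1, -41.9, 148.9]
orientation: [179.7, -0.0, 85.0]
wrist_force: [-0.0, 0.3, -2.3]
opening: 33.0
gripper_force: 40.0
```

Run:
```python
from h import *
o=ctrl.get_obs();print(o["time"],o["tcp_pos"],o["opening"],o["wrist_force"])
go(530,-170,150,55); go(443.2,-303,120,20,(530,-170,150,55))
```

```text
29.85 [599.08689686 -41.92305719 148.88237492] 33.014782222025005 [-0.00230526  0.29144092 -2.26500578]
xyz [-0.4452, -0.1926, -0.0052] rot [0.0068, -0.0029, 0.6678] mm 146 rows 3
xyz [-0.5291, 0.0173, 0.1] rot [0.0, -0.0, 0.7778] mm 162 rows 4
```

Call:
arm_command(xyz=[[-0.1,-0.04,0],[-0.2,-0.09,0],[-0.3,-0.13,0],[-0.4,-0.17,-0.005],[-0.445,-0.193,-0.005],[-0.445,-0.193,-0.005]], delta_rot=[[0,0,0.15],[0,0,0.3],[0,0,0.45],[0,0,0.6],[0,0,0.668],[0,0,0.668]])

```text
time: 30.6
tcp_pos: [527.2, -169.7, 146.7]
orientation: [-179.9, 0.0, 55.0]
wrist_force: [-0.5, 0.3, -3.0]
opening: 33.3
gripper_force: 40.0
```

Call:
arm_command(xyz=[[-0.1,0,0],[-0.2,0.01,0.02],[-0.32,0.012,0.05],[-0.44,0.015,0.08],[-0.52,0.017,0.1],[-0.529,0.017,0.1],[-0.529,0.017,0.1],[-0.529,0.017,0.1]], delta_rot=[[0,0,0.15],[0,0,0.3],[0,0,0.45],[0,0,0.6],[0,0,0.75],[0,0,0.778],[0,0,0.778],[0,0,0.778]])

```text
time: 31.6
tcp_pos: [442.5, -301.0, 117.3]
orientation: [-180.0, -0.0, 20.2]
wrist_force: [0.0, -0.5, -2.4]
opening: 33.1
gripper_force: 40.0
```

Run:
```python
from h import *
p=ctrl.grab_frame("wrist");o=ctrl.get_obs();print(o["time"],o["tcp_pos"],o["orientation"],o["opening"],o["joint_pos"].round(0))
go(443.2,-303,38,20)
```

```text
31.65 [ 442.37139253 -301.19992259  117.38386777] [-1.79979466e+02 -4.05384111e-02  2.02037181e+01] 33.32890718705364 [-15.  33.  57. 116. -37.  50.  -6.]
xyz [0.0003, 0.0067, 0.2646] rot [-0.0005, -0.0009, 0.0045] mm 79 rows 2
```

Call:
arm_command(xyz=[[0,0.003,0.08],[0,0.007,0.17],[0,0.007,0.23],[0,0.007,0.255],[0,0.007,0.262],[0,0.007,0.265],[0,0.007,0.265]], delta_rot=[[0,0,0],[0,0,0],[0,0,0],[0,0,0],[0,0,0],[0,0,0],[0,0,0]])

```text
time: 32.52
tcp_pos: [442.2, -304.6, 38.3]
orientation: [180.0, -0.0, 20.0]
wrist_force: [0.2, -0.4, -2.2]
opening: 33.3
gripper_force: 40.0
```

Call:
arm_command(xyz=[[0,0,0.004],[0,0,0.008],[0,0,0.008]], delta_rot=[[0,0,0],[0,0,0],[0,0,0]])

```text
time: 32.9
tcp_pos: [442.1, -304.7, 36.0]
orientation: [180.0, -0.0, 20.0]
wrist_force: [-1.1, 0.6, 5.2]
opening: 33.0
gripper_force: 40.0
```

Contact is at the expected height. I'll release gently to a 50 mm opening, rise and check.

Call:
arm_command(xyz=[[0,0,0],[0,0,0],[0,0,0],[0,0,-0.01],[0,0,-0.08],[0,0,-0.2],[0,0,-0.35],[0,0,-0.5],[0,0,-0.6],[0,0,-0.6]], delta_rot=[[0,0,0],[0,0,0],[0,0,0],[0,0,0],[0,0,0],[0,0,0],[0,0,0],[0,0,0],[0,0,0],[0,0,0]], jaw=0.12)

```text
time: 34.15
tcp_pos: [442.9, -305.2, 217.3]
orientation: [179.9, -0.2, 20.0]
wrist_force: [-0.5, -0.4, 0.4]
opening: 49.2
gripper_force: 0.0
```

Call:
arm_command(xyz=[[0.1,0,0],[0.2,0,-0.03],[0.3,0,-0.08],[0.3,0,-0.1],[0.3,0,-0.1],[0.3,0,-0.1]], delta_rot=[[0,0,0],[0,0,0],[0,0,0],[0,0,0],[0,0,0],[0,0,0]])

```text
time: 34.9
tcp_pos: [524.9, -274.1, 244.8]
orientation: [-179.9, 0.0, 19.9]
wrist_force: [0.1, -0.4, 0.3]
opening: 49.1
gripper_force: 0.0
```

Run:
```python
from h import *
p=ctrl.grab_frame("wrist");o=ctrl.get_obs();p=ctrl.grab_frame("wrist")
print(o["time"],o["tcp_pos"],o["orientation"],o["opening"])
th=np.linspace(0,2*np.pi,40);C=np.array([503.6,-317.5])
for q in ctrl.trace("chuck_mid",p)[:2]:
    m=q["region"]
    def iou(c):
        P=np.concatenate([np.c_[c[0]+rr*np.cos(th),c[1]+rr*np.sin(th),0*th+z] for rr,z in ((17,20),(17,62),(12,74))])
        a=np.zeros((384,512),np.uint8);cv2.fillConvexPoly(a,cv2.convexHull(w2px(p,P,o).astype(np.float32)).round().astype(np.int32),1);a=a>0
        return (a&m).sum()/(a|m).sum()
    print(q["confidence"],q["rect"],max((iou((x,y)),x,y) for x in range(415,475,2) for y in range(-330,-275,2)))
# wall angle check: dark line score vs rotation
g=cv2.cvtColor(p["color"],cv2.COLOR_RGB2GRAY).astype(np.float32)
best=[]
for off in np.arange(-14,14.1,.5):
    s=[]
    for k in range(5):
        a=np.radians(203+72*k+off);d=np.array([np.cos(a),np.sin(a)])
        P=np.c_[C+np.outer(np.arange(35,92,2),d),np.full(29,32)]
        u=w2px(p,P,o).round().astype(int);ok=(u[:,0]>=0)&(u[:,0]<512)&(u[:,1]>=0)&(u[:,1]<230)
        s+=g[u[ok,1],u[ok,0]].tolist()
    best.append((np.mean(s),off))
print(sorted(best)[:5])
im=p["color"][:,:,::-1].copy()
cv2.imwrite("pics/w11.png",cv2.resize(im,None,fx=1.5,fy=1.5))
```

```text
34.95 [ 525.12578439 -273.9890393   244.85650193] [-1.79938631e+02  3.03516957e-02  1.98927523e+01] 48.83478705150224
[(np.float64(106.42276422764228), np.float64(-3.0)), (np.float64(108.29268292682927), np.float64(-3.5)), (np.float64(110.78861788617886), np.float64(-2.5)), (np.float64(113.35772357723577), np.float64(-2.0)), (np.float64(115.7479674796748), np.float64(-4.0))]
```

The viewing budget is used up, so I'll verify with the networks from other cameras.

Run:
```python
from h import *
th=np.linspace(0,2*np.pi,40)
for n in ("scene","top"):
    p=ctrl.grab_frame(n)
    for q in ctrl.trace("chuck_mid",p)[:3]:
        m=q["region"]
        def iou(c):
            P=np.concatenate([np.c_[c[0]+rr*np.cos(th),c[1]+rr*np.sin(th),0*th+z] for rr,z in ((17,20),(17,62),(12,74))])
            a=np.zeros((384,512),np.uint8);cv2.fillConvexPoly(a,cv2.convexHull(w2px(p,P).astype(np.float32)).round().astype(np.int32),1);a=a>0
            return round((a&m).sum()/(a|m).sum(),2)
        print(n,q["confidence"],q["rect"],max((iou((x,y)),x,y) for x in range(405,485,3) for y in range(-340,-265,3)))
    P=np.concatenate([np.c_[442+rr*np.cos(th),-304.5+rr*np.sin(th),0*th+z] for rr,z in ((17,20),(17,62),(12,74))]);u=w2px(p,P);print("expected rect",u.min(0).round(1),u.max(0).round(1))
    for t in ("lid_handle","pin_head","vblock_mid"):
        for q in ctrl.trace(t,p)[:2]:
            c=np.argwhere(q["region"])[:,::-1].mean(0);print(n,t,round(q["confidence"],2),px2w(p,c,25).round())
go(600,-130,260,65)
```

```text
expected rect [235.5 175.7] [243.8 190.6]
scene lid_handle 0.67 [[536. 308.  25.]]
scene pin_head 0.68 [[193. 304.  25.]]
scene pin_head 0.53 [[373. 330.  25.]]
scene vblock_mid 0.67 [[587.  29.  25.]]
top 0.68 [122.4, 178.5, 172.6, 224.9] (np.float64(0.0), 483, -268)
expected rect [297.9 209.2] [307.8 219.7]
top lid_handle 0.89 [[523. 293.  25.]]
top pin_head 0.54 [[600.   9.  25.]]
top pin_head 0.38 [[342. -87.  25.]]
top vblock_mid 0.27 [[ 491. -322.   25.]]
xyz [0.3938, -0.3659, -0.0485] rot [0.0, -0.0, -0.9999] mm 162 rows 5
```

Run:
```python
from h import *
go(485,-225,260,58)
```

```text
xyz [-0.0747, -0.1995, -0.0485] rot [0.0, -0.0, -0.8444] mm 66 rows 4
```

Call:
arm_command(xyz=[[-0.02,-0.05,-0.02],[-0.04,-0.1,-0.04],[-0.06,-0.16,-0.049],[-0.075,-0.2,-0.049],[-0.075,-0.2,-0.049],[-0.075,-0.2,-0.049]], delta_rot=[[0,0,-0.2],[0,0,-0.4],[0,0,-0.6],[0,0,-0.8],[0,0,-0.844],[0,0,-0.844]])

```text
time: 36.3
tcp_pos: [485.2, -225.3, 260.3]
orientation: [180.0, -0.0, 57.8]
wrist_force: [-0.4, -0.1, 0.2]
opening: 49.1
gripper_force: 0.0
```

Run:
```python
from h import *
p=ctrl.grab_frame("wrist");o=ctrl.get_obs();p=ctrl.grab_frame("wrist")
print(o["time"],o["tcp_pos"],o["orientation"],o["wrist_force"])
th=np.linspace(0,2*np.pi,40);C=np.array([503.6,-317.5])
def mask(c):
    P=np.concatenate([np.c_[c[0]+rr*np.cos(th),c[1]+rr*np.sin(th),0*th+z] for rr,z in ((17,20),(17,62),(12,74))])
    a=np.zeros((384,512),np.uint8);cv2.fillConvexPoly(a,cv2.convexHull(w2px(p,P,o).astype(np.float32)).round().astype(np.int32),1);return a>0
e=np.argwhere(mask((442,-304.5)));print("expected",e.min(0)[::-1],e.max(0)[::-1])
for q in ctrl.trace("chuck_mid",p)[:3]:
    m=q["region"];print(q["confidence"],q["rect"],max((round((mask((x,y))&m).sum()/(mask((x,y))|m).sum(),3),x,y) for x in range(412,475,2) for y in range(-332,-276,2)))
g=cv2.cvtColor(p["color"],cv2.COLOR_RGB2GRAY).astype(np.float32);best=[]
for off in np.arange(-14,14.1,.5):
    s=[]
    for k in (1,2,3,4,5):
        a=np.radians(203+72*k+off);d=np.array([np.cos(a),np.sin(a)])
        u=w2px(p,np.c_[C+np.outer(np.arange(40,90,2),d),np.full(25,32)],o).round().astype(int);ok=(u[:,0]>=0)&(u[:,0]<512)&(u[:,1]>=0)&(u[:,1]<225)
        s+=g[u[ok,1],u[ok,0]].tolist()
    best.append((round(float(np.mean(s)),1),off))
print(sorted(best)[:4])
```

```text
36.35 [ 485.15674611 -225.37673723  260.23136916] [1.79973733e+02 1.52674438e-02 5.78331208e+01] [ 0.25003894 -0.34582736 -0.32061106]
expected [248 215] [276 253]
0.86 [249.1, 218.7, 275.3, 252.6] (np.float64(0.899), 442, -302)
[(146.6, np.float64(-2.5)), (149.0, np.float64(-2.0)), (149.5, np.float64(-3.0)), (160.5, np.float64(-3.5))]
```

The chuck stands upright within about 3 mm of the slot's middle, and the table is within about 3° of the gate. Handing in.

```bash
python3 -c "
from station import ctrl
print(ctrl.close_job())"
```

```text
the job is handed in; nothing more can be done
None
```

The job is handed in at about 36 s with no verdict returned: the pin and lid are on the mat, the empty compartment faces the gate to within about 3°, the chuck stands upright about 3 mm from its middle, and everything is released.

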